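# Refit a caravan hob's burner cap and D-bore knob, and hold the safety valve in

## Robot

A 6-joint arm with a two-finger parallel gripper is mounted at the origin on a cart in front of the work surface, level with it; the furniture and walls round the work are solid. World frame = base frame: x ahead of the robot, y to its left, z up, the work surface at z = 0. Lengths are in mm, angles in rad, forces in N, time in s.
With the tool pointing down it reaches from about 350 to 975 mm from the base axis. Payload 7.1 kg.
Tool frame: the origin (TCP) lies between the finger pads; the fingertips stand 19 mm ahead of it and the grasp point (between the pads) is the TCP (ctrl.tcp_to_tips is the distance from the TCP to the fingertips, in mm); z points along the fingers, y is the line along which they close (so a half turn about z gives the same grasp; the last joint's range is limited). The gripper opens to 88 mm and grips with 3 to 60 N. Pads are 20 mm wide; open, the fingers measure 115 mm over their backs; the gripper's body (75 mm by 178 mm) begins 61 mm behind the grasp point.
Start: joints at [1.104, 0.423, 1.63, -0, 1.089, -0.019], TCP at [270.582, 563.374, 241.675] pointing down, gripper open.
Joint ranges: [-3, 3], [-0.9, 2.11], [0.09, 2.58], [-1.31, 4.45], [0.11, 2.69], [-2.54, 2.54]. Speed limits (rad/s): [2.39, 2.39, 3.01, 3.14, 3.14, 3.14].

## Interface

Orientations are given as a rotation vector (axis times angle).
In Python, from workcell import status, optics, ctrl gives the robot as it stands. The module is installed in compiled form; this text tells all that it offers.
- The arm moves only by the shell command python3 -m inch 'ROWS'. ROWS is JSON, a list that holds one entry, the list of rows, each a list of 7 numbers: the shift along the tool's x, y, z in mm, then the turn, a rotation vector about the tool's x, y, z in rad, then the opening in per cent of the stroke, from 0 (shut) to 100 (fully open). A call has 1 to 20 rows; each row is the pose to reach, as a shift and turn from the pose commanded when the call began, along the tool's axes at that moment; what a row does not reach only later rows make up. A row lasts 1/10 s, in which the tool goes at most 50 mm and 8.59 degrees, less where a joint would pass 70% of its speed; a pose out of reach is approached as far as the arm can. A call with a gripper value outside its range is refused whole. The fingers move at their own pace and stop on an object; the grip force is fixed at half the most. Time passes only in rows, so rows that repeat a pose let the fingers close. It gives the time, the measured TCP pose, the force, the opening and the grip force at its end, in the units of the state.
- status.get_obs(): the state, without advancing time (a new reading comes with each control period).
- optics.get_image(name): name is "side" or "top"; returns a dict with "frame" (480x640x3 uint8, red, green, blue), "fx", "fy", "cx", "cy" (pixels), "k1" (the pictures are not rectified: a ray, as slopes to the right and down, at radius r is drawn at 1 + k1 r^2 times it, then the intrinsics apply), "rvec" (rotation vector, rad) and "tvec" (3), from world to camera coordinates, as OpenCV has them. Camera axes: x right, y down, z forward; pixel columns grow to the right and rows downward; lengths in mm; the calibration is good to about 2 mm. A picture is of the moment at which its call begins. There is no depth.
- ctrl.close_job(): hands the job in; it is judged then, once.
The state is a dict: "t": time; "qpos": joint angles; "qvel": joint speeds; "joint_torque": joint torques, N m; "ee_pos": TCP position; "orientation": TCP orientation; "ft_force": force on the tool from outside, world axes, zero at the start; "moment": the same for the moment, N m; "width": finger opening in mm; "grasp_force": force on a finger pad.
Only numpy, scipy, OpenCV 4.12 (cv2) and the standard library are available. Lean on these libraries where they do the work, as an engineer would, in place of code of your own. Each camera call takes 0.05 s, during which the arm holds its last target. There are 200 camera calls.

## Task

The little gas hob has been cleaned and its burner is to be tried: drop the loose burner cap back into the burner crown so that it sits flat, and let go of it. Then fit the loose control knob on the bare valve spindle, turned so that the flat in its bore matches the flat of the spindle, push it fully home, and press it right in against the safety valve's spring, as one does for lighting; finish while still holding the knob pressed in. Leave the other things on the table where they are.

Things in the scene. Friction and masses are not known exactly. Their poses are not given: they have to be found in the camera images.
- cap_center (a point): centre (half-way up) of the loose burner cap, 7.5 mm above the foot of its spigot. A grey cast-metal disc 60 mm across and 10 mm thick (upright rim 8 mm, then sloping), with a locating spigot 30 mm across that sticks out 5 mm under its middle. It lies right side up on its spigot, so the rim starts 5 mm above the table. z: up; yaw means nothing; 90 g.
- burner_seat (a point): centre of the top face of the hob's burner crown, where the cap's disc rests; cap_center is then 2.5 mm above it. The crown is an aluminium ring 51 mm across, its top 26 mm above the hob's plate, with a round hole 33 mm across and 13 mm deep for the cap's spigot, mouth chamfered 2 mm. Beside it nothing rises over 16 mm above the plate.
- knob_center (a point): centre of the loose control knob, on its axis, 20.5 mm above its underside. Black plastic, 41 mm tall, standing on the table bore down: a round skirt 44 mm across up to 21 mm height, above it an upright bar grip 14 mm thick (along y) from x = -20 mm to a pointed nose at x = +25 mm, sides parallel from -17 to +13 mm. x: to the nose (white line on top); z: up.
- knob_bore (a point): roof of the knob's bore, on its axis 18 mm above its underside; the knob's axes. The bore opens downward and is D-shaped: 13.2 mm across with a flat 2.1 mm from the axis on the +x side (under the nose), 18 mm deep, mouth chamfered 1.5 mm. When the knob is home, the roof rests on the spindle's tip.
- spindle_tip (a point): centre of the top end of the hob's bare brass valve spindle: upright, 12 mm across, 30 mm above the plate, end chamfered 1.5 mm, with a flat 1.5 mm from its axis facing its +x (the hob's +x, to the dark off mark on the plate). It cannot turn. With the knob home, the knob's x points along this x (about 5 degrees of play), its underside 12 mm above the plate.
- spindle (a joint): how far the valve spindle is pressed in, m: 0 up at rest, 0.006 fully in at a hard stop; the spring pushes back with 4 N at the start and 10 N fully in, and returns it when let go.
- hob: single-burner tabletop gas hob, fixed: stainless plate 220 x 280 mm (its x by y), its top 54 mm above the table. Origin: on the table under its centre; x: to its far side, y: to its left. Burner at (0, 50) mm, spindle at (-40, -90) mm in this frame; a short brass gas stub at the far edge. Yaw up to 0.25 rad either way.
- tape_measure: bystander: yellow tape measure 66 x 76 x 34 mm behind the hob; origin under its middle
- bolt_tin: bystander: small open grey tin 60 x 60 x 45 mm; origin under its middle
- file: bystander: flat file with a wooden handle, 226 mm long, 28 mm high, right of the hob; origin under its middle
- pliers: bystander: red-handled pliers 170 mm long, 14 mm high; origin under their middle
- knob: the same control knob, at its origin: on its axis, in the plane of its underside; 45 g
- burner_cap: the same burner cap, at its origin: on its axis, at the foot of its spigot

How it is judged (in metres and radians):
On the way, in this order (a step that is already met when the one before it is completed fails the run):
1. the burner cap is seated flat in the crown and let go (horizontal distance between cap_center and burner_seat below 0.004 m and z of cap_center in the frame of burner_seat below 0.0045 m and angle between cap_center's own z axis and vertical below 0.06 rad and contact force between the fingers and burner_cap below 0.05 N), for 0.2 s.
2. the knob is fully home on the spindle, flat to flat (horizontal distance between knob_bore and spindle_tip below 0.0025 m and z of knob_bore in the frame of spindle_tip between -0.003 and 0.0025 m and angle between the x axis of knob_bore and the x axis of spindle_tip, either way round below 0.2 rad and angle between knob_bore's own z axis and vertical below 0.08 rad), for 0.2 s.
At the end, for the whole second after the job is handed in: The fingers hold the knob with the spindle more than 4 mm in (of 6 mm); the knob is home (bore roof within 2.5 mm of the spindle's tip, centred to 2.5 mm, turned right to 0.2 rad, upright); the burner cap, let go, sits flat in the crown (centred to 4 mm, down to within 2 mm, tilt under 0.06 rad) (all of step 1 and all of step 2 and value of joint spindle above 0.004 m and contact force between the fingers and knob above 2 N); the arm keeps its last pose, push and grip.
It fails at once if a loose bystander was moved more than 3 cm (distance of any of tape_measure, bolt_tin, pliers, file from where it was at the start of the episode above 0.03 m).
It also fails if it takes over 54 s, if anything falls off the work surface, if the arm or the gripper's body presses on something with over 40 N, if the wrist force passes 120 N, or if a joint passes its speed limit or range.

## Working session

There is one attempt and no reset: what is moved stays moved. The work goes in short steps, Python scripts to look and compute and a shell command to move; the robot and the scene stay as the last step left them, time stands still between calls to the robot, and variables do not carry over. Pictures are saved under pics/ and viewed, at most 10 in all, crops included, and the job is handed in when it is done.

```bash
mkdir -p pics; cat > h.py <<'E'
import numpy as np, cv2
from workcell import status, optics, ctrl
def snap(n,f):
    d=optics.get_image(n); cv2.imwrite(f,d["frame"][:,:,::-1].copy()); 
    np.save(''+n+'.npy',{k:d[k] for k in d if k!='frame'},allow_pickle=True); return d
def cal(n): return np.load(''+n+'.npy',allow_pickle=True).item()
def ray(d,u,v):
    x=(u-d["cx"])/d["fx"];y=(v-d["cy"])/d["fy"];rd=np.hypot(x,y);r=rd
    for _ in range(30): r=rd/(1+d["k1"]*r*r)
    s=r/rd if rd>0 else 1
    R=cv2.Rodrigues(np.array(d["rvec"],float))[0];t=np.array(d["tvec"],float).ravel()
    return -R.T@t, R.T@np.array([x*s,y*s,1])
def atz(n,u,v,z):
    c,r=ray(cal(n),u,v); return c+r*(z-c[2])/r[2]
def tri(*obs):
    A=0;b=0
    for n,u,v in obs:
        c,r=ray(cal(n),u,v);r=r/np.linalg.norm(r);P=np.eye(3)-np.outer(r,r);A=A+P;b=b+P@c
    return np.linalg.solve(A,b)
def proj(n,p):
    d=cal(n);R=cv2.Rodrigues(np.array(d["rvec"],float))[0];q=R@np.array(p,float)+np.array(d["tvec"],float).ravel()
    x,y=q[0]/q[2],q[1]/q[2];k=1+d["k1"]*(x*x+y*y);return np.array([d["fx"]*x*k+d["cx"],d["fy"]*y*k+d["cy"]])
E
python3 - <<'E'
from h import *
for n in("top","side"):
    d=snap(n,f"pics/{n}0.png"); c,r=ray(d,320,240); print(n,d["fx"],d["k1"],c.round(),r.round(2))
o=status.get_obs(); print({k:np.round(o[k],3) for k in o}, cv2.Rodrigues(np.array(o["orientation"]))[0].round(3), ctrl.tcp_to_tips)
E
```

```text
top 442.89881432691857 -0.010833417095673743 [ 412.   -4. 1134.] [ 0.21 -0.02 -0.98]
side 584.0799037412039 0.05402699788249813 [1268.  -43. 1223.] [-0.49  0.01 -0.87]
{'t': np.float64(0.1), 'qpos': array([ 1.104,  0.424,  1.631, -0.   ,  1.089, -0.019]), 'qvel': array([-0.002, -0.   , -0.001,  0.   , -0.   , -0.001]), 'joint_torque': array([ 0.0000e+00, -5.4562e+01, -2.7432e+01,  6.5000e-02,  1.9000e-02,
       -0.0000e+00]), 'ee_pos': array([270.385, 562.975, 240.991]), 'orientation': array([-6.970e-01, -3.063e+00,  2.000e-03]), 'ft_force': array([-0.625,  0.62 , -0.374]), 'moment': array([0.024, 0.013, 0.002]), 'grasp_force': np.float64(0.0), 'width': np.float64(87.722)} [[-0.901  0.433 -0.001]
 [ 0.433  0.901 -0.001]
 [ 0.    -0.001 -1.   ]] 19.0
```

View pics/top0.png

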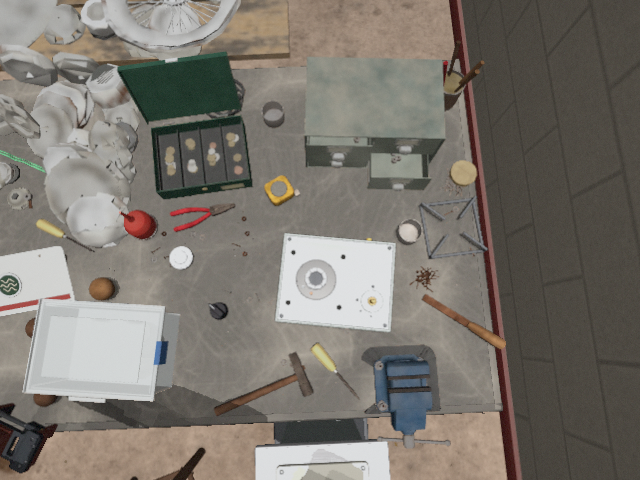

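View pics/side0.png

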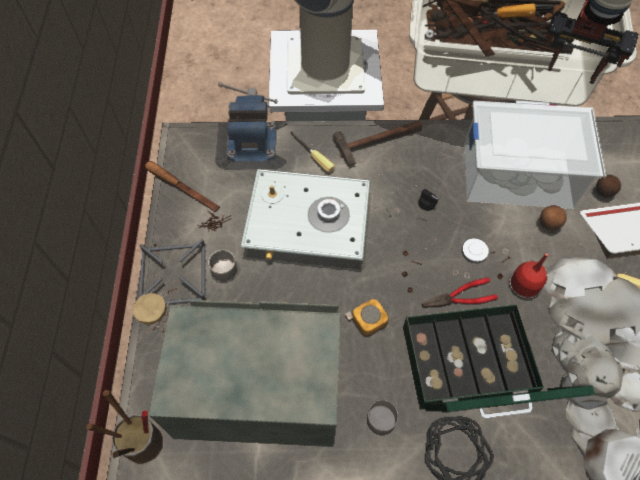

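The top view shows the hob at (336,282) with its burner at (316,279) and spindle at (372,300), the knob at (218,311) and the pale cap at (181,258). In the side view the knob is at (428,200), the cap at (476,250), the burner at (329,209) and the spindle at (272,191). I'll enlarge these.

```bash
python3 - <<'E'
from h import *
for n,cs in(("top",[(181,258),(218,311),(316,279),(372,300)]),("side",[(476,250),(428,200),(329,209),(272,191)])):
    im=cv2.imread(f"pics/{n}0.png"); t=[]
    for (u,v) in cs:
        c=im[v-15:v+15,u-20:u+20]; c=cv2.resize(c,(400,300),interpolation=cv2.INTER_CUBIC)
        for k in range(0,40,5): cv2.line(c,(k*10,0),(k*10,4 if k%10 else 10),(0,0,255),1)
        for k in range(0,30,5): cv2.line(c,(0,k*10),(4 if k%10 else 10,k*10),(0,0,255),1)
        cv2.putText(c,f"{u-20},{v-15}",(12,22),0,.5,(0,0,255),1); t.append(c)
    cv2.imwrite(f"pics/{n}c.png",np.vstack([np.hstack(t[:2]),np.hstack(t[2:])]))
E
```

```text
(no output)
```

View pics/topc.png

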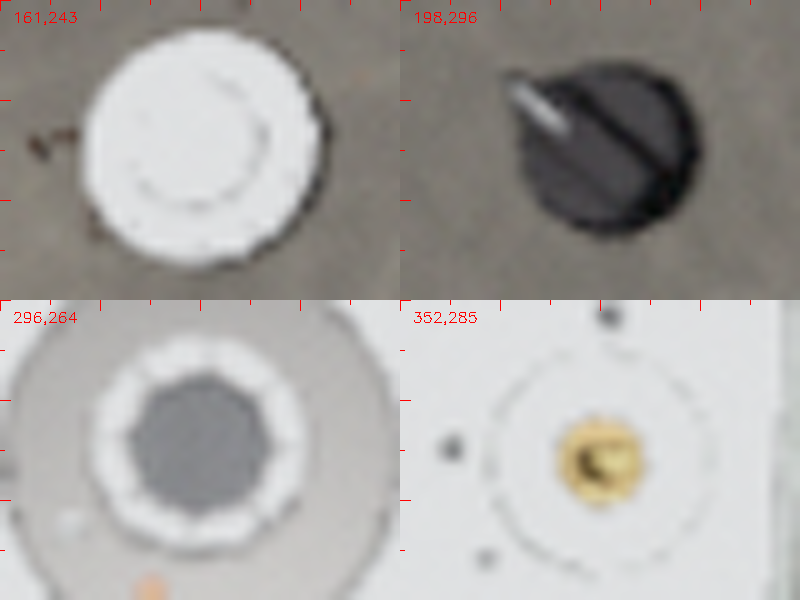

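View pics/sidec.png

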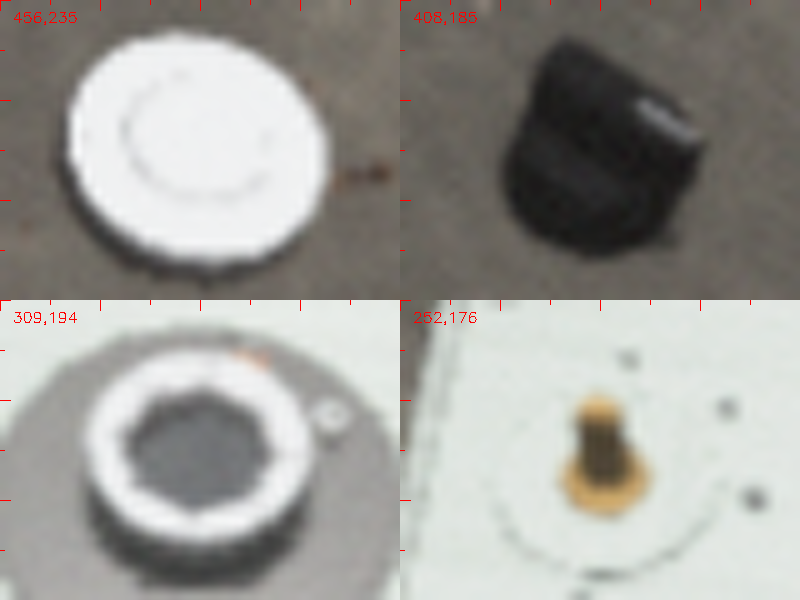

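The crops give these centres. In the top view the cap is at (180.7,257.3), the crown (315.5,277.8), the knob skirt (218.6,310.5) and its nose (208.3,303.0). In the side view the cap is at (475.3,249.3), the crown (328.4,208), the spindle tip (271.5,186.3) and the nose (438,198.6). Next I'll compute positions and project the models back as a check.

```bash
cat > fit.py <<'E'
from h import *
from scipy.optimize import least_squares
P=lambda a:np.round(a,1)
print("cap tri",P(tri(("top",180.7,257.3),("side",475.3,249.3))),"z13:",P(atz("top",180.7,257.3,13.5)),P(atz("side",475.3,249.3,13.5)))
print("crown tri",P(tri(("top",315.5,277.8),("side",328.4,208.))),"z80:",P(atz("top",315.5,277.8,80)),P(atz("side",328.4,208.,80)))
print("spin collar top z~56",P(atz("top",371.6,300.8,56)),"side tip z84",P(atz("side",271.5,186.3,84)))
nose=tri(("top",208.3,303.),("side",438.,198.6));print("nose tri",P(nose),P(atz("top",208.3,303.,41)),P(atz("side",438.,198.6,41)))
print("skirt z21 top",P(atz("top",218.6,310.5,15)))
print("line ends top",P(atz("top",208.8,304.2,41)),P(atz("top",214.4,308.9,41)),"side",P(atz("side",437.4,198.4,41)),P(atz("side",431.6,194.5,41)))
E
python3 fit.py
```

```text
cap tri [618.4 338.2  13.3] z13: [618.3 336.5  13.5] [618.3 339.8  13.5]
crown tri [541.3  -5.8  82.5] z80: [541.6  -6.9  80. ] [539.8  -4.5  80. ]
spin collar top z~56 [ 482.5 -140.    56. ] side tip z84 [ 479.5 -137.4   84. ]
nose tri [495.9 259.4  45.9] [496.2 258.6  41. ] [492.5 262.6  41. ]
skirt z21 top [478.4 239.   15. ]
line ends top [493.2 257.3  41. ] [481.2 243.6  41. ] side [491.9 261.2  41. ] [480.3 248.5  41. ]
```

```bash
cat > ov.py <<'E'
from h import *
def ov(hob,cap,knob,out):
    c,s=np.cos(hob[2]),np.sin(hob[2]); H=lambda x,y,z:(hob[0]+c*x-s*y,hob[1]+s*x+c*y,z)
    ck,sk=np.cos(knob[2]),np.sin(knob[2]); K=lambda x,y,z:(knob[0]+ck*x-sk*y,knob[1]+sk*x+ck*y,z)
    a=np.linspace(0,2*np.pi,40); circ=lambda F,x,y,r,z:[F(x+r*np.cos(t),y+r*np.sin(t),z) for t in a]
    W=lambda x,y,z:(x,y,z)
    curves=[[H(x,y,54) for x,y in((110,140),(110,-140),(-110,-140),(-110,140),(110,140))],circ(H,0,50,25.5,80),circ(H,0,50,16.5,80),circ(H,-40,-90,6,84),
      circ(W,cap[0],cap[1],30,13),circ(K,0,0,22,21),circ(K,0,0,22,0),[K(x,y,41) for x,y in((-20,-7),(-20,7),(13,7),(25,0),(13,-7),(-20,-7))]]
    for n,b in(("top",[(270,228,402,336),(166,243,238,327)]),("side",[(238,166,375,268),(408,185,494,270)])):
        im=cv2.imread(f"pics/{n}0.png");t=[]
        for x0,y0,x1,y1 in b:
            f=min(400/(x1-x0),300/(y1-y0));g=cv2.resize(im[y0:y1,x0:x1],None,fx=f,fy=f,interpolation=cv2.INTER_CUBIC)
            for q in curves:
                p=np.array([(proj(n,k)-(x0,y0)+.5)*f for k in q]).astype(np.int32);cv2.polylines(g,[p],False,(0,0,255),1)
            z=np.zeros((300,400,3),np.uint8);z[:min(300,g.shape[0]),:min(400,g.shape[1])]=g[:300,:400];t.append(z)
        yield np.hstack(t)
def run(*a): cv2.imwrite(a[-1],np.vstack(list(ov(*a))))
E
python3 - <<'E'
from ov import run
import numpy as np
y=-.143;b=np.array([540.7,-5.7])-50*np.array([-np.sin(y),np.cos(y)]);print(b)
run((*b,y),(618.3,338.2),(477.5,241.3,.84),"pics/ov.png")
E
```

```text
[533.57434349 -55.18964558]
```

View pics/ov.png

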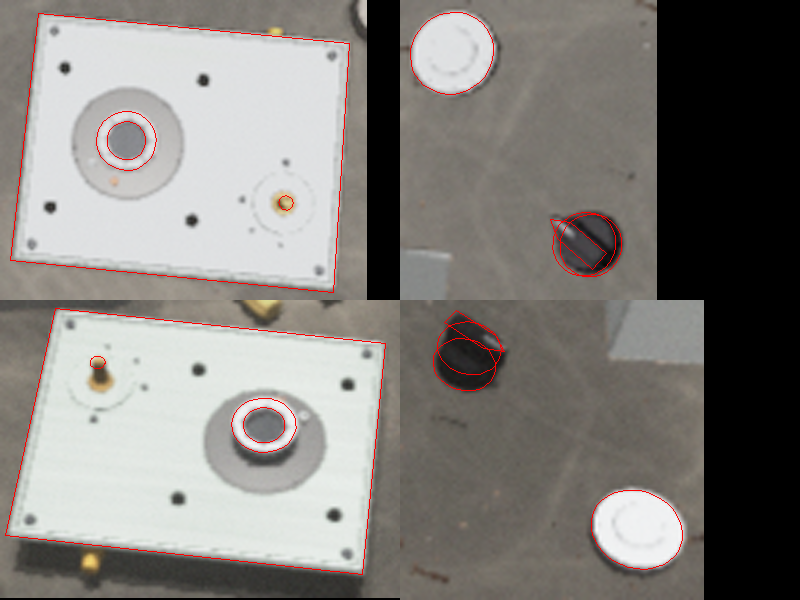

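The overlay fits the plate, crown, knob and cap in both views to about 1–2 mm. Next I'll check how tall the obstacles are and work out the first move.

```bash
cat > go.py <<'E'
from h import *
import sys
def go(x,y,z,ang=None):
    o=status.get_obs();R=cv2.Rodrigues(np.array(o["orientation"],float))[0]
    d=R.T@(np.array([x,y,z])-o["ee_pos"])
    ya=np.arctan2(R[1,1],R[0,1])
    print("t",o["t"],"pos",np.round(o["ee_pos"],1),"yang",round(ya,3),"shift",d.round(1),end=" ")
    if ang is not None:
        c,s=np.cos(ang),np.sin(ang);D=np.array([[s,c,0],[-c,s,0],[0,0,-1]])
        print("rot",cv2.Rodrigues(R.T@D)[0].ravel().round(3),end=" ")
    print("F",np.round(o["ft_force"],1),"w",round(float(o["width"]),1),"g",round(float(o["grasp_force"]),1),"q",np.round(o["qpos"],2))
if __name__=="__main__": go(*map(float,sys.argv[1:]))
E
python3 go.py 618.3 338.2 241 -0.73
python3 -c "
from h import *
print(tri(('top',160,353),('side',476,131)).round(), tri(('top',143,212),('side',540,258)).round())"
```

```text
t 0.1 pos [270.4 563.  241. ] yang 1.123 shift [-4.109e+02 -5.200e+01  1.000e-01] rot [-9.430e-01 -1.256e+00  1.000e-03] F [-0.6  0.6 -0.4] w 87.7 g 0.0 q [ 1.1   0.42  1.63 -0.    1.09 -0.02]
[385. 338. 160.] [710. 410. 137.]
```

```bash
sed -i 's/\[\[s,c,0\],\[-c,s,0\]/[[-s,c,0],[c,s,0]/' go.py
python3 -m inch '[[[0,0,-50,0,0,0,100],[-411,-52,-50,0,0,1.85,100],[-411,-52,-50,0,0,1.85,100],[-411,-52,-50,0,0,1.85,100],[-411,-52,-50,0,0,1.85,100],[-411,-52,-50,0,0,1.85,100],[-411,-52,-50,0,0,1.85,100],[-411,-52,-50,0,0,1.85,100],[-411,-52,-50,0,0,1.85,100],[-411,-52,-50,0,0,1.85,100],[-411,-52,-50,0,0,1.85,100],[-411,-52,-50,0,0,1.85,100],[-411,-52,-50,0,0,1.85,100],[-411,-52,-50,0,0,1.85,100],[-411,-52,-50,0,0,1.85,100],[-411,-52,-50,0,0,1.85,100],[-411,-52,-50,0,0,1.85,100],[-411,-52,-50,0,0,1.85,100]]]'; python3 go.py 618.3 338.2 22 -0.73
```

```text
t: 1.9
ee_pos: [618.5, 338.6, 291.6]
orientation: [2.866, 1.288, -0.0]
ft_force: [0.6, -0.2, -0.1]
width: 87.8
grasp_force: 0.0
t 1.9 pos [618.5 338.6 291.6] yang -0.726 shift [-4.000e-01  1.000e-01  2.696e+02] rot [-0.     0.     0.004] F [ 0.6 -0.2 -0.1] w 87.8 g 0.0 q [ 0.48  0.5   1.39 -0.    1.25  1.21]
```

```bash
python3 -m inch '[[[0,0,50,0,0,0,100],[0,0,100,0,0,0,100],[0,0,150,0,0,0,100],[0,0,200,0,0,0,100],[0,0,240,0,0,0,100],[0,0,260,0,0,0,100],[0,0,269,0,0,0,100],[0,0,269,0,0,0,100],[0,0,269,0,0,0,100],[0,0,269,0,0,0,60],[0,0,269,0,0,0,60],[0,0,269,0,0,0,60],[0,0,269,0,0,0,60],[0,0,269,0,0,0,60],[0,0,269,0,0,0,60],[0,0,269,0,0,0,60],[0,0,269,0,0,0,60],[0,0,269,0,0,0,60]]]'; python3 go.py 618.3 338.2 100 -0.73; python3 - <<'E'
from h import *
im=[]
for n in("top","side"):
    d=snap(n,f"pics/{n}1.png");u,v=proj(n,(618,338,20)).astype(int);im.append(cv2.resize(d["frame"][v-40:v+40,u-40:u+40,::-1],(400,400),interpolation=cv2.INTER_CUBIC))
cv2.imwrite("pics/g1.png",np.hstack(im))
E
```

```text
t: 3.7
ee_pos: [618.8, 338.7, 23.4]
orientation: [-2.866, -1.286, -0.001]
ft_force: [-2.4, -0.8, 5.6]
width: 58.8
grasp_force: 30.0
t 3.7 pos [618.8 338.7  23.4] yang -0.727 shift [ -0.7  -0.  -76.6] rot [ 0.    -0.001  0.003] F [-2.4 -0.8  5.6] w 58.8 g 30.0 q [0.48 0.8  1.52 0.   0.81 1.21]
```

View pics/g1.png

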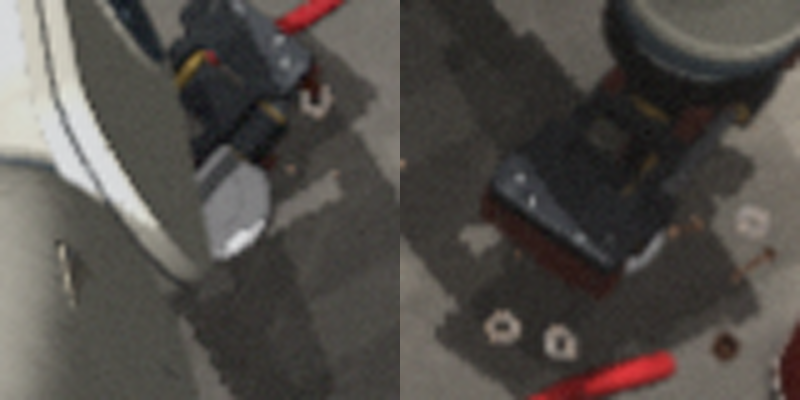

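The gripper closed on the cap rim: the reading is 58.8 mm and the cap is visible between the fingers. I'll lift it and carry it to the crown.

```bash
python3 -m inch '[[[0,0,-20,0,0,0,60],[0,0,-60,0,0,0,60],[0,0,-100,0,0,0,60],[0,0,-127,0,0,0,60],[0,0,-127,0,0,0,60]]]'; python3 go.py 540.7 -5.7 150 -0.73
```

```text
t: 4.3
ee_pos: [621.2, 339.9, 155.8]
orientation: [-2.866, -1.286, -0.014]
ft_force: [0.0, 0.1, -0.6]
width: 58.6
grasp_force: 30.0
t 4.3 pos [621.2 339.9 155.8] yang -0.727 shift [-311.7  169.5    3.7] rot [ 0.003 -0.008  0.003] F [ 0.   0.1 -0.6] w 58.6 g 30.0 q [ 0.48  0.63  1.49 -0.    1.01  1.21]
```

```bash
python3 -m inch '[[[-30,16,0,0,0,0,60],[-70,39,0,0,0,0,60],[-110,61,0,0,0,0,60],[-150,83,0,0,0,0,60],[-190,105,0,0,0,0,60],[-230,127,0,0,0,0,60],[-270,149,0,0,0,0,60],[-300,165,0,0,0,0,60],[-309,170.4,0,0,0,0,60],[-309,170.4,0,0,0,0,60],[-309,170.4,0,0,0,0,60],[-309,170.4,0,0,0,0,60],[-309,170.4,0,0,0,0,60]]]'; python3 go.py 540.7 -5.7 98.4 -0.73; python3 - <<'E'
from h import *
im=[]
for n in("top","side"):
    d=snap(n,f"pics/{n}2.png");u,v=proj(n,(541,-6,130)).astype(int);im.append(cv2.resize(d["frame"][v-40:v+40,u-40:u+40,::-1],(400,400),interpolation=cv2.INTER_CUBIC))
    print(n,u-40,v-40)
cv2.imwrite("pics/g2.png",np.hstack(im))
E
```

```text
t: 5.6
ee_pos: [540.8, -4.4, 149.6]
orientation: [-2.865, -1.289, -0.0]
ft_force: [0.3, -0.4, -0.2]
width: 58.5
grasp_force: 30.0
t 5.6 pos [540.8  -4.4 149.6] yang -0.725 shift [-1.   0.8 51.2] rot [-0.    -0.     0.005] F [ 0.3 -0.4 -0.2] w 58.5 g 30.0 q [-0.03  0.43  1.88  0.    0.83  0.7 ]
top 275 235
side 288 156
```

View pics/g2.png

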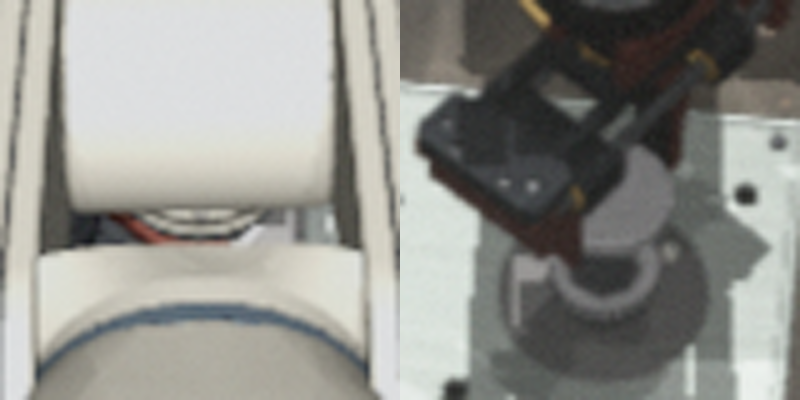

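```bash
python3 - <<'E'
from h import *
a=np.linspace(0,2*np.pi,400)
for c in [(540.8,-4.4),(539.8,-4.5),(541.8,-4.4)]:
  P=np.array([proj("side",(c[0]+30*np.cos(t),c[1]+30*np.sin(t),z)) for z in(131.2,139.2) for t in a])
  print(c,"right",P[:,0].max().round(1),"bottom",P[:,1].max().round(1))
d=cv2.imread("pics/side2.png");g=d.mean(2)
print("row193",g[193,330:350].round(), "row188",g[188,330:350].round()); print("col330",g[196:215,330].round()); print("col325",g[196:215,325].round())
E
```

```text
(540.8, -4.4) right 342.4 bottom 207.4
(539.8, -4.5) right 342.3 bottom 207.0
(541.8, -4.4) right 342.4 bottom 207.8
row193 [ 57.  80. 106. 115. 119. 116. 117. 114. 115. 117. 116. 118. 106.  92.
  93.  91.  95.  92.  93.  98.] row188 [ 44.  42.  52.  85. 111. 114. 117. 115. 115. 104.  74.  38.  42.  69.
 106. 122. 112. 109. 109. 111.]
col330 [114. 117. 115. 117. 118. 118. 118. 121. 129. 111.  95.  68.  55.  52.
  53.  52.  53.  49.  67.]
col325 [ 41.  43.  56.  93. 110. 114. 116. 119. 121. 103.  83.  63.  48.  57.
  55.  49.  55.  61.  91.]
```

In the side view the cap edges (right u≈342.3, bottom v≈207) agree with the crown's position in the same camera to about 1 mm, so I'll lower straight down.

```bash
python3 -m inch '[[[0,0,25,0,0,0,60],[0,0,40,0,0,0,60],[0,0,44,0,0,0,60],[0,0,46,0,0,0,60],[0,0,48,0,0,0,60],[0,0,49,0,0,0,60],[0,0,50,0,0,0,60],[0,0,50,0,0,0,60],[0,0,50,0,0,0,60]]]'; python3 go.py 540.7 -4.7 98.4 -0.73
```

```text
t: 6.6
ee_pos: [540.6, -5.6, 99.9]
orientation: [2.866, 1.286, 0.001]
ft_force: [1.1, -0.6, -0.5]
width: 59.1
grasp_force: 30.0
t 6.6 pos [540.6  -5.6  99.9] yang -0.727 shift [ 0.7 -0.6  1.5] rot [ 0.    -0.     0.003] F [ 1.1 -0.6 -0.5] w 59.1 g 30.0 q [-0.03  0.51  1.9  -0.    0.73  0.69]
```

```bash
python3 -m inch '[[[0,0,1,0,0,0,60],[0,0,1.7,0,0,0,60],[0,0,1.7,0,0,0,60]]]'; python3 -m inch '[[[0,0,0,0,0,0,75],[0,0,0,0,0,0,75],[0,0,0,0,0,0,80],[0,0,0,0,0,0,100],[0,0,0,0,0,0,100],[0,0,-40,0,0,0,100],[0,0,-80,0,0,0,100],[0,0,-100,0,0,0,100],[0,0,-100,0,0,0,100]]]'; python3 go.py 477.5 241.3 200 -0.73
```

```text
t: 6.9
ee_pos: [540.6, -5.6, 98.3]
orientation: [2.866, 1.286, 0.0]
ft_force: [-1.0, 0.1, 5.1]
width: 58.6
grasp_force: 30.0
t: 7.8
ee_pos: [542.5, -5.6, 201.1]
orientation: [2.864, 1.285, 0.009]
ft_force: [-0.1, 0.5, 0.2]
width: 87.8
grasp_force: 0.0
t 7.8 pos [542.5  -5.6 201.1] yang -0.727 shift [ 141.3 -212.7    0.6] rot [ 0.005 -0.004  0.003] F [-0.1  0.5  0.2] w 87.8 g 0.0 q [-0.03  0.35  1.85 -0.    0.93  0.69]
```

```bash
python3 -m inch '[[[22,-33,0,0,0,0,100],[50,-74,0,0,0,0,100],[78,-115,0,0,0,0,100],[106,-156,0,0,0,0,100],[130,-192,0,0,0,0,100],[142.8,-211,0,0,0,0,100],[142.8,-211,0,0,0,0,100],[142.8,-211,0,0,0,0,100],[142.8,-211,0,0,0,0,100],[142.8,-211,0,0,0,0,100]]]'; python3 go.py 477.5 241.3 42 -0.731; python3 - <<'E'
from h import *
im=[]
for n in("top","side"):
    d=snap(n,f"pics/{n}3.png")
    for p in((541,-6,82),(477,241,40)):
        u,v=proj(n,p).astype(int);im.append(cv2.resize(d["frame"][v-20:v+20,u-26:u+27,::-1],(400,300),interpolation=cv2.INTER_CUBIC));print(n,u-26,v-20)
cv2.imwrite("pics/g3.png",np.vstack([np.hstack(im[:2]),np.hstack(im[2:])]))
E
```

```text
t: 8.8
ee_pos: [478.0, 240.1, 197.6]
orientation: [2.867, 1.284, -0.001]
ft_force: [0.5, 0.3, -0.2]
width: 87.4
grasp_force: 0.0
t 8.8 pos [478.  240.1 197.6] yang -0.729 shift [  0.7  -1.1 155.6] rot [-0.     0.001  0.002] F [ 0.5  0.3 -0.2] w 87.4 g 0.0 q [ 0.44  0.35  1.86 -0.    0.93  1.17]
top 289 257
top 189 290
side 301 187
side 402 173
```

View pics/g3.png

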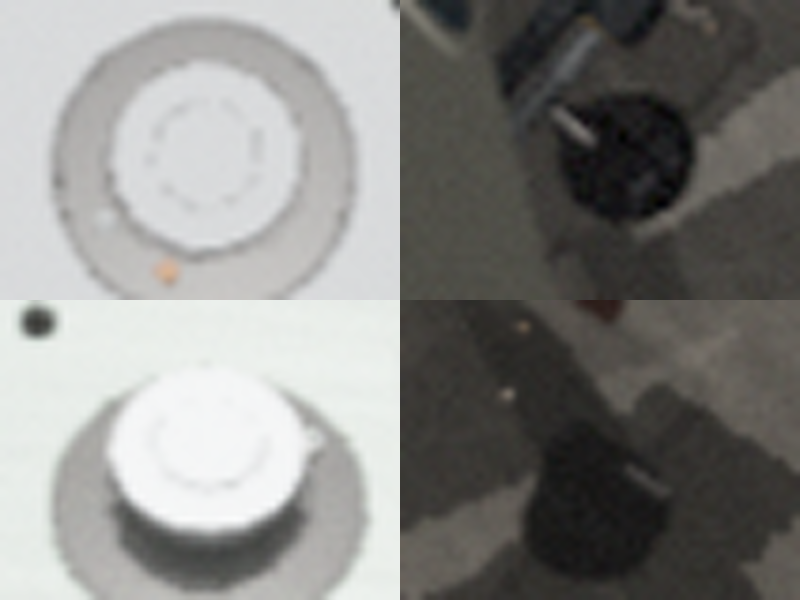

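Both views show the cap centred on the crown, at top (315.7,277.6) and side (328.3,206.4). I'll check its height numerically, then grip the knob.

```bash
python3 - <<'E'
from h import *
print(tri(("top",315.7,277.6),("side",328.3,206.4)).round(1), "crown earlier [541.3 -5.8 82.5]")
E
python3 -m inch '[[[0.5,-0.5,50,0,0,0,100],[0.5,-0.5,100,0,0,0,100],[0.5,-0.5,135,0,0,0,100],[0.5,-0.5,150,0,0,0,100],[0.5,-0.5,155,0,0,0,100],[0.5,-0.5,155,0,0,0,100],[0.5,-0.5,155,0,0,0,50],[0.5,-0.5,155,0,0,0,0],[0.5,-0.5,155,0,0,0,0],[0.5,-0.5,155,0,0,0,0],[0.5,-0.5,155,0,0,0,0],[0.5,-0.5,155,0,0,0,0],[0.5,-0.5,155,0,0,0,0],[0.5,-0.5,155,0,0,0,0]]]'; python3 go.py 477.5 241.3 200 -0.731
```

```text
[541.   -6.2  88.9] crown earlier [541.3 -5.8 82.5]
t: 10.3
ee_pos: [477.7, 242.0, 42.9]
orientation: [2.866, 1.286, -0.0]
ft_force: [0.5, -0.5, -0.5]
width: 27.5
grasp_force: 0.0
t 10.3 pos [477.7 242.   42.9] yang -0.727 shift [  -0.7    0.4 -157.1] rot [-0.     0.     0.004] F [ 0.5 -0.5 -0.5] w 27.5 g 0.0 q [ 0.45  0.61  1.92 -0.    0.61  1.17]
```

```bash
python3 -m inch '[[[0,0,0,0,0,0,0],[0,0,0,0,0,0,0],[0,0,0,0,0,0,0],[0,0,0,0,0,0,0],[0,0,0,0,0,0,0]]]'; python3 -m inch '[[[0,0,-20,0,0,0,0],[0,0,-60,0,0,0,0],[0,0,-100,0,0,0,0],[0,0,-130,0,0,0,0],[0,0,-140,0,0,0,0],[0,0,-140,0,0,0,0]]]';python3 go.py 480.5 -138.7 182 -1.714
```

```text
t: 10.8
ee_pos: [477.7, 242.0, 42.9]
orientation: [2.866, 1.286, -0.0]
ft_force: [-0.5, -0.1, 0.5]
width: 13.7
grasp_force: 30.0
t: 11.4
ee_pos: [478.4, 242.4, 184.2]
orientation: [-2.866, -1.287, -0.005]
ft_force: [0.1, 0.0, -0.1]
width: 13.5
grasp_force: 30.0
t 11.4 pos [478.4 242.4 184.2] yang -0.727 shift [-283.4  254.8    1.7] rot [-0.    -0.003  0.987] F [ 0.1  0.  -0.1] w 13.5 g 30.0 q [0.45 0.37 1.87 0.   0.9  1.17]
```

```bash
python3 -m inch '[[[-22,20,0,0,0,0.1,0],[-50,45,0,0,0,0.2,0],[-80,72,0,0,0,0.3,0],[-110,99,0,0,0,0.4,0],[-140,126,0,0,0,0.5,0],[-170,153,0,0,0,0.6,0],[-200,180,0,0,0,0.7,0],[-230,207,0,0,0,0.8,0],[-260,234,0,0,0,0.9,0],[-276,249,0,0,0,0.95,0],[-283,255,0,0,0,0.987,0],[-283,255,20,0,0,0.987,0],[-283,255,36,0,0,0.987,0],[-283,255,36,0,0,0.987,0],[-283,255,36,0,0,0.987,0],[-283,255,36,0,0,0.987,0],[-283,255,36,0,0,0.987,0]]]'; python3 go.py 480.5 -138.7 147 -1.714
python3 - <<'E'
from h import *
im=[]
for n in("top","side"):
    d=snap(n,f"pics/{n}4.png");u,v=proj(n,(480,-138,105)).astype(int);im.append(cv2.resize(d["frame"][v-25:v+25,u-20:u+20,::-1],(400,500),interpolation=cv2.INTER_CUBIC))
    print(n,u-20,v-25)
cv2.imwrite("pics/g4.png",np.hstack(im))
E
```

```text
t: 13.1
ee_pos: [480.6, -138.7, 147.6]
orientation: [3.133, -0.224, 0.002]
ft_force: [0.2, 0.2, -0.1]
width: 13.7
grasp_force: 30.0
t 13.1 pos [ 480.6 -138.7  147.6] yang -1.714 shift [-0.1  0.   0.6] rot [ 0.    -0.001  0.   ] F [ 0.2  0.2 -0.1] w 13.7 g 30.0 q [-0.3   0.38  1.97  0.    0.79  1.41]
top 353 275
side 250 156
```

View pics/g4.png

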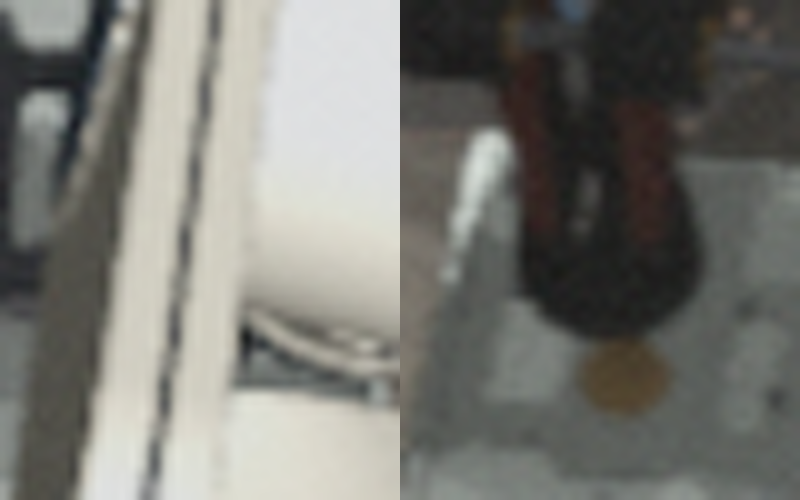

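```bash
python3 - <<'E'
from h import *
from scipy.optimize import least_squares
g=cv2.imread("pics/side4.png").mean(2)
print("row182",g[182,256:286].round().astype(int));print("row184",g[184,256:286].round().astype(int));print("col272",g[180:196,272].round().astype(int));print("col266",g[180:196,266].round().astype(int));print("col276",g[180:196,276].round().astype(int))
a=np.linspace(0,2*np.pi,800)
def ext(c):
    P=np.array([proj("side",(c[0]+22*np.cos(t),c[1]+22*np.sin(t),z)) for z in(104.7,125.7) for t in a]);return P[:,0].min(),P[:,0].max(),P[:,1].max()
for c in [(480.6,-138.7),(479.5,-137.4)]: print(c,np.round(ext(c),2))
def tipv(c): return proj("side",(c[0],c[1],84)).round(2)
print(tipv((480.6,-138.7)),tipv((479.5,-137.4)))
g0=cv2.imread("pics/side0.png").astype(int)
for v in range(183,192): print(v,[tuple(int(k) for k in g0[v,u,::-1]) for u in range(267,277)])
E
```

```text
row182 [ 94  84  92  92  88  70  34  33  31  28  29  30  34  32  34  30  35  30
  29  35  33  31  29  40  66  89  93  87 100 109]
row184 [ 85  85  89  90  87  73  45  30  31  32  36  31  33  31  34  33  34  35
  32  30  32  30  36  52  81  94  94  91  93 100]
col272 [34 35 35 29 34 33 31 29 36 41 53 57 60 62 64 66]
col266 [ 32  34  29  29  36  31  34  35  53  97 116 112 110 108 100  95]
col276 [32 37 33 30 32 36 35 45 67 85 92 85 75 73 73 80]
(480.6, -138.7) [260.07 279.77 189.47]
(479.5, -137.4) [260.65 280.34 189.06]
[270.92 186.71] [271.48 186.32]
183 [(226, 230, 226), (224, 229, 224), (223, 228, 223), (226, 230, 227), (224, 230, 226), (225, 231, 226), (224, 229, 224), (217, 224, 217), (215, 223, 216), (225, 229, 225)]
184 [(222, 229, 224), (223, 230, 225), (225, 231, 225), (222, 228, 222), (217, 224, 215), (219, 226, 218), (222, 228, 222), (221, 227, 222), (219, 225, 219), (226, 230, 227)]
185 [(219, 226, 219), (215, 222, 215), (219, 225, 217), (219, 219, 202), (214, 206, 180), (213, 210, 187), (216, 219, 205), (220, 227, 218), (213, 223, 215), (213, 222, 215)]
186 [(226, 230, 22
[... 285 characters left out ...]
194, 177), (221, 228, 220), (222, 229, 223)]
188 [(221, 229, 224), (209, 216, 207), (167, 166, 151), (112, 99, 76), (107, 89, 64), (114, 95, 67), (127, 112, 88), (176, 177, 165), (221, 227, 221), (221, 228, 221)]
189 [(225, 230, 225), (215, 223, 214), (176, 180, 170), (95, 85, 72), (78, 70, 52), (82, 73, 54), (94, 85, 71), (162, 166, 156), (217, 223, 214), (225, 231, 224)]
190 [(224, 229, 225), (219, 226, 217), (180, 184, 173), (95, 88, 72), (77, 68, 51), (77, 66, 50), (82, 71, 55), (132, 125, 110), (192, 193, 180), (221, 227, 220)]
191 [(224, 229, 222), (216, 217, 205), (175, 167, 146), (97, 87, 64), (80, 70, 55), (77, 68, 52), (83, 75, 58), (121, 103, 78), (179, 168, 140), (213, 212, 196)]
```

```bash
python3 - <<'E'
from h import *
a=np.linspace(0,2*np.pi,2000)
c=(480.6,-137.3)
P=np.array([proj("side",(c[0]+22*np.cos(t),c[1]+22*np.sin(t),104.7)) for t in a])
for u in(266,276): 
    m=abs(P[:,0]-u)<.15; print(u,P[m,1].max().round(2))
for x in(479,480,481):
    e=.143; f=lambda r,z:proj("side",(x+r*np.cos(e),-137.4-r*np.sin(e),z))[1].round(2)
    print(x,"far",f(-4.5,84),f(-6,82.5),"near flat",f(1.5,84))
E
```

```text
266 188.54
276 188.15
479 far 184.58 184.43 near flat 186.66
480 far 184.93 184.78 near flat 187.01
481 far 185.28 185.12 near flat 187.36
```

In the side view the skirt centre (u≈270.5 at that height) and the spindle tip (271.45,186.3) agree to under 1 mm in both axes, so I'll lower carefully.

```bash
python3 -m inch '[[[0,0,10,0,0,0,0],[0,0,16,0,0,0,0],[0,0,19,0,0,0,0],[0,0,21,0,0,0,0],[0,0,23,0,0,0,0],[0,0,25,0,0,0,0],[0,0,25,0,0,0,0]]]'; python3 go.py 480.5 -138.7 109 -1.714
```

```text
t: 13.9
ee_pos: [480.1, -138.9, 121.8]
orientation: [-3.133, 0.225, 0.0]
ft_force: [0.3, -0.2, -0.1]
width: 13.7
grasp_force: 30.0
t 13.9 pos [ 480.1 -138.9  121.8] yang -1.714 shift [ 0.4 -0.2 12.8] rot [-0.  0. -0.] F [ 0.3 -0.2 -0.1] w 13.7 g 30.0 q [-0.31  0.43  1.98 -0.    0.73  1.41]
```

```bash
python3 -m inch '[[[0,0,3,0,0,0,0],[0,0,5,0,0,0,0],[0,0,7,0,0,0,0],[0,0,9,0,0,0,0],[0,0,11,0,0,0,0],[0,0,11,0,0,0,0],[0,0,11,0,0,0,0]]]'; python3 go.py 480.5 -138.7 109 -1.714
```

```text
t: 14.6
ee_pos: [480.1, -138.9, 110.9]
orientation: [-3.134, 0.225, 0.0]
ft_force: [0.3, 1.0, -0.4]
width: 13.8
grasp_force: 30.0
t 14.6 pos [ 480.1 -138.9  110.9] yang -1.714 shift [ 0.4 -0.2  1.9] rot [-0.  0. -0.] F [ 0.3  1.  -0.4] w 13.8 g 30.0 q [-0.31  0.45  1.99 -0.    0.71  1.41]
```

```bash
python3 -m inch '[[[0,0,1,0,0,0,0],[0,0,2,0,0,0,0],[0,0,2.5,0,0,0,0],[0,0,2.5,0,0,0,0],[0,0,2.5,0,0,0,0],[0,0,2.5,0,0,0,0],[0,0,2.5,0,0,0,0]]]'; python3 -m inch '[[[0,0,1,0,0,0,0],[0,0,2,0,0,0,0],[0,0,3,0,0,0,0],[0,0,4,0,0,0,0],[0,0,5,0,0,0,0],[0,0,5,0,0,0,0],[0,0,5,0,0,0,0],[0,0,5,0,0,0,0]]]'; python3 go.py 480.5 -138.7 103 -1.714
```

```text
t: 15.3
ee_pos: [480.2, -138.9, 108.6]
orientation: [3.133, -0.225, 0.0]
ft_force: [0.1, 1.2, 3.5]
width: 13.7
grasp_force: 30.0
t: 16.1
ee_pos: [480.3, -138.9, 103.7]
orientation: [3.134, -0.225, 0.0]
ft_force: [-2.0, 0.9, 8.5]
width: 13.9
grasp_force: 30.0
t 16.1 pos [ 480.3 -138.9  103.7] yang -1.714 shift [ 0.2 -0.2  0.7] rot [ 0. -0.  0.] F [-2.   0.9  8.5] w 13.9 g 30.0 q [-0.31  0.46  1.99  0.    0.69  1.41]
```

```bash
python3 -m inch '[[[0,0,0.5,0,0,0,0],[0,0,1.3,0,0,0,0],[0,0,1.3,0,0,0,0],[0,0,1.3,0,0,0,0],[0,0,1.3,0,0,0,0],[0,0,1.3,0,0,0,0]]]'; python3 go.py 480.5 -138.7 103 -1.714
```

```text
t: 16.7
ee_pos: [480.3, -138.9, 102.7]
orientation: [3.133, -0.225, 0.001]
ft_force: [-2.2, 0.8, 11.8]
width: 14.1
grasp_force: 30.0
t 16.7 pos [ 480.3 -138.9  102.7] yang -1.714 shift [ 0.2 -0.2 -0.3] rot [ 0. -0. -0.] F [-2.2  0.8 11.8] w 14.1 g 30.0 q [-0.31  0.46  1.99  0.    0.69  1.41]
```

The wrist force is 11.8 N, above the 10 N the spring gives when fully in, so the spindle is at its hard stop and the knob is held. I'm handing in.

```bash
python3 -c "
from workcell import ctrl
print(ctrl.close_job())"
```

```text
the job is handed in; nothing more can be done
None
```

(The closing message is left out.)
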